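# Put the steel packer back in the packer rack

## Task

The square steel packer that lies flat on the bench belongs back in the wooden packer rack. First stand it up on edge, flat against the near face of the bench hook's fence, and let go of it there; then take it by its two faces and slide it down into the one empty slot that is cut for its thickness, until it sits on the bottom of the slot, about in the middle of the slot's length, and let go. Leave the tape measure, the pliers and the hex key set where they are.

Things in the scene. Friction and masses are not known exactly. Their poses are not given: they have to be found in the camera images.
- packer: the packer: bright square steel plate 60 x 60 x 12 mm with a 16 mm hole in its middle, 0.33 kg; origin at its centre, z is its thickness axis (vertical while it lies flat), x and y run along its sides. It starts lying flat on the bench, left of the bench hook; lift it by two facing edges.
- bench_hook: bench hook, fixed: plywood board 160 mm wide, 12 mm thick, with a wooden fence along y at its far end, 150 long, 28 thick, 30 mm high above the board. Origin on the board's top, mid width, at the foot of the fence's near face; x points away from the robot through the fence, z up. Board from x = -0.40 to 0.03 m. A packer leant on the fence stands up if its foot is pushed in.
- block_14mm: fixed wooden block on the rack, 70 (x) x 49 (y) x 38 mm high, with one slot 14 mm wide, for packers 12 mm thick. Origin: centre of its underside, 10 mm above the bench. The slot runs along x at y = 0, open at the top and both ends; floor at z = 10 mm, mouth at 38 mm, chamfered 4 mm. The order of the four blocks along the rack varies.
- block_8mm: fixed wooden block on the rack, 70 (x) x 49 (y) x 38 mm high, with one slot 8 mm wide, for packers 6 mm thick. Origin: centre of its underside, 10 mm above the bench. The slot runs along x at y = 0, open at the top and both ends; floor at z = 10 mm, mouth at 38 mm, chamfered 4 mm
- block_20mm: fixed wooden block on the rack, 70 (x) x 49 (y) x 38 mm high, with one slot 20 mm wide, for packers 18 mm thick. Origin: centre of its underside, 10 mm above the bench. The slot runs along x at y = 0, open at the top and both ends; floor at z = 10 mm, mouth at 38 mm, chamfered 4 mm
- block_26mm: fixed wooden block on the rack, 70 (x) x 49 (y) x 38 mm high, with one slot 26 mm wide, for packers 24 mm thick. Origin: centre of its underside, 10 mm above the bench. The slot runs along x at y = 0, open at the top and both ends; floor at z = 10 mm, mouth at 38 mm, chamfered 4 mm. It holds its packer already: 24 mm thick, 32 mm proud.
- rack: plywood base of the rack, 86 (x) x 222 (y) x 10 mm, with a 40 mm high wooden cheek at each end; the four blocks sit in a row along its y, 50 mm apart; origin at the centre of its underside; fixed
- tape_measure: red and black tape measure, 74 x 88 x 40 mm; loose, leave alone; origin at the centre of its underside
- pliers: pliers with red handles, 46 x 156 x 14 mm, long side along its y; loose, leave alone; origin at the centre of its underside
- hex_key_set: folding hex key set in a red body, 30 x 95 x 19 mm, long side along its y; loose, leave alone; origin at the centre of its underside
Things that resemble listed ones, but are neither listed nor needed, are in the scene too. There is more than one size of the packer; the job needs the largest.

How it is judged:
By the outcome, as a careful person would: the job done as asked, in the order asked, and still so for the second after the job is handed in, with the robot touching nothing.
It also fails if it takes over 64 s, if anything falls off the work surface, if the arm or the gripper's body presses on something with over 40 N, if the wrist force passes 120 N, or if a joint passes its speed limit or range.

## Robot

A 6-joint arm with a two-finger parallel gripper is mounted at the origin on a cart in front of the work surface, level with it; the furniture and walls round the work are solid. World frame = base frame: x ahead of the robot, y to its left, z up, the work surface at z = 0. Lengths are in mm, angles in degrees, forces in N, time in s.
With the tool pointing down it reaches from about 300 to 850 mm from the base axis. Payload 4.2 kg.
Tool frame: the origin (TCP) lies between the finger pads; the fingertips stand 11 mm ahead of it and the grasp point (between the pads) lies 8 mm behind it (env.tips_ahead is the distance from the TCP to the fingertips, in mm); z points along the fingers, y is the line along which they close (so a half turn about z gives the same grasp; the last joint's range is limited). The gripper opens to 91 mm and grips with 3 to 60 N. Pads are 32 mm wide; open, the fingers measure 118 mm over their backs; the gripper's body (76 mm by 178 mm) begins 60 mm behind the grasp point.
Start: joints at [73.109, 18.312, 89.639, -0, 72.044, -1.146], TCP at [156.03, 553.441, 224.976] pointing down, gripper open.
Joint ranges: [-177.97, 177.97], [-48.28, 115.42], [12.27, 149.76], [-77.06, 257.06], [2.81, 150.46], [-146.56, 146.56]. Speed limits (degrees/s): [147.25, 147.25, 180, 180, 180, 180].

## Interface

Orientations are given as [roll, pitch, yaw] about the fixed x, y, z axes, in that order (R = Rz(yaw) Ry(pitch) Rx(roll)).
In Python, from workcell import env, cams gives the robot as it stands.
- The arm moves only by the tool step_arm, never from a script. Its arguments are lists of equal length, an entry for each row: "linear": the shift along the tool's x, y, z in units of 30 cm (1.0 is 30 cm), a list of three; "turn": the turn about the tool's z in units of 360 degrees (1.0 is 360 degrees). In form: {"linear": [[tx, ty, tz], ...], "turn": [turn, ...]}. A call has 1 to 20 rows; each row is the pose to reach, as a shift and turn from the pose commanded when the call began, along the tool's axes at that moment, turning the shorter way round; what a row does not reach only later rows make up. A row lasts 1/8 s, in which the tool goes at most 62.5 mm and 10.7 degrees, less where a joint would pass 70% of its speed; a pose out of reach is approached as far as the arm can. A call with a number of a shift or a turn outside -1 to 1 is refused whole. A call with a gripper value outside its range is refused whole. "fingers" is the closure, from -1 (fully open) to 1 (shut), so that 0 is half open, set as the call begins (left out, the last holds). The fingers move at their own pace and stop on an object; "force" is the grip in N (left out, the last holds). Time passes only in rows, so rows that repeat a pose let the fingers close. It gives the time, the measured TCP pose, the force, the opening and the grip force at its end, in the units of the state.
- env.state(): the state, without advancing time (a new reading comes with each control period).
- cams.grab_frame(name): name is "side" or "top"; returns a dict with "color" (480x640x3 uint8, blue, green, red), "fx", "fy", "cx", "cy" (pixels), "dist" ([k1, k2, p1, p2, k3] as OpenCV has them; the pictures are not rectified), "extrinsics" (4x4, takes a point from camera to world coordinates). Camera axes: x right, y down, z forward; pixel columns grow to the right and rows downward; lengths in mm; the calibration is good to about 2 mm. A picture is of the moment at which its call begins. There is no depth.
- env.job_done(): hands the job in; it is judged then, once.
The state is a dict: "time_s": time; "qpos": joint angles; "qvel": joint speeds; "effort": joint torques, N m; "ee_pos": TCP position; "ee_rot": TCP orientation; "force": force on the tool from outside, world axes, zero at the start; "torque": the same for the moment, N m; "gripper_width": finger opening in mm; "gripper_force": force on a finger pad.
Only numpy, scipy, OpenCV 4.12 (cv2) and the standard library are available. Lean on these libraries where they do the work, as an engineer would, in place of code of your own. Each camera call takes 0.05 s, during which the arm holds its last target. There are 200 camera calls.

## Working session

There is one attempt and no reset: what is moved stays moved. The work goes in short steps, Python scripts to look and compute and a tool call to move; the robot and the scene stay as the last step left them, time stands still between calls to the robot, and variables do not carry over. Pictures are saved under pics/ and viewed, at most 12 in all, crops included, and the job is handed in when it is done.

Besides the shell and the picture viewer there is one more tool, called after "Request:" in YAML: its name, and indented under it one key for each argument. step_arm: Moves the arm, as the interface text tells. Its arguments: {"type":"object","properties":{"linear":{"type":"array"},"turn":{"type":"array"},"fingers":{"type":"number"},"force":{"type":"number"}},"required":["linear","turn"]}

```bash
mkdir -p pics; ls; python3 - <<'E'
from workcell import env,cams
import cv2,numpy as np
for n in("top","side"):
    f=cams.grab_frame(n);cv2.imwrite(f"pics/{n}0.png",f["color"])
    print(n,{k:(np.round(v,3).tolist() if k!="color" else 0) for k,v in f.items()})
print(env.state())
E
```

```text
pics
top {'color': 0, 'fx': 471.638, 'fy': 471.638, 'cx': 319.275, 'cy': 240.963, 'dist': [-0.1, 0.0, 0.0, 0.0, 0.0], 'extrinsics': [[0.006, -0.996, 0.092, 452.126], [-1.0, -0.006, -0.002, -12.637], [0.003, -0.092, -0.996, 1233.249], [0.0, 0.0, 0.0, 1.0]]}
side {'color': 0, 'fx': 544.313, 'fy': 544.313, 'cx': 322.899, 'cy': 241.444, 'dist': [-0.003, 0.0, 0.0, 0.0, 0.0], 'extrinsics': [[-0.999, -0.047, 0.024, 526.304], [-0.048, 0.616, -0.786, 1251.321], [0.022, -0.786, -0.618, 1027.442], [0.0, 0.0, 0.0, 1.0]]}
{'time_s': 0.1, 'qpos': array([ 7.31106331e+01,  1.83462995e+01,  8.96972426e+01, -8.93839504e-04,
        7.20435227e+01, -1.14514752e+00]), 'qvel': array([ 0.07660659, -0.22163468, -0.24265707,  0.02537945,  0.07601733,
       -0.03521845]), 'effort': array([ 1.42810713e-03, -4.13330448e+01, -2.32512635e+01,  7.29736034e-02,
        4.22618177e-02, -6.50415768e-05]), 'ee_pos': array([155.89786279, 553.02983235, 224.23589227]), 'ee_rot': array([-1.79912936e+02, -8.90300509e-04,  1.64256056e+02]), 'force': array([ 0.26954878,  0.18073171, -0.21632563]), 'torque': array([ 0.00974782, -0.01317912,  0.02414153]), 'gripper_force': 0.0, 'gripper_width': 91.32069904593565}
```

View pics/top0.png

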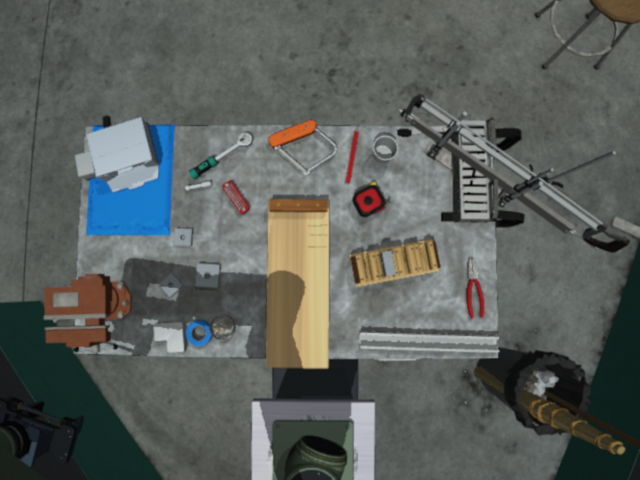

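View pics/side0.png

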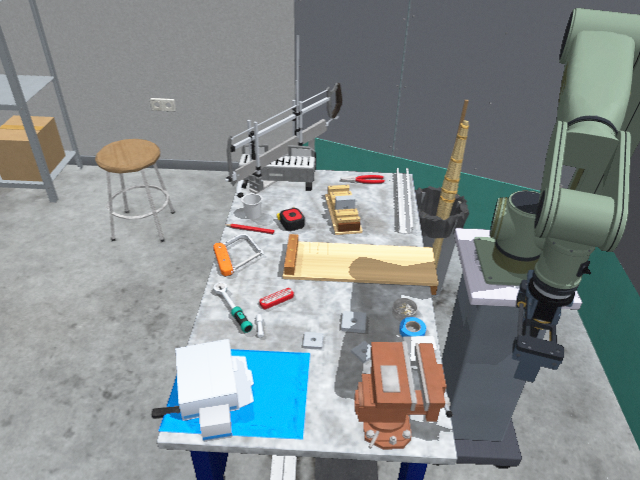

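The top view shows three packers at about (207,275), (183,237) and (170,287), the bench hook at x 267–328 with its fence at y≈204, and the rack at (395,262). The 26 mm block is the one holding a packer, at about (388,264). I'll zoom in with one combined crop.

```bash
cat > h.py <<'E'
import numpy as np,cv2
from workcell import env,cams
def grab(n):
    f=cams.grab_frame(n);f["K"]=np.array([[f["fx"],0,f["cx"]],[0,f["fy"],f["cy"]],[0,0,1]]);f["dist"]=np.array(f["dist"],float);f["E"]=np.array(f["extrinsics"]);return f
def w(f,px,z):
    p=cv2.undistortPoints(np.array(px,float).reshape(-1,1,2),f["K"],f["dist"]).reshape(-1,2)
    d=np.c_[p,np.ones(len(p))]@f["E"][:3,:3].T;o=f["E"][:3,3]
    return o+d*((z-o[2])/d[:,2])[:,None]
def pj(f,P):
    R=f["E"][:3,:3].T;return cv2.projectPoints(np.array(P,float).reshape(-1,1,3),cv2.Rodrigues(R)[0],-R@f["E"][:3,3],f["K"],f["dist"])[0].reshape(-1,2)
def crop(f,x0,y0,x1,y1,s):
    return cv2.resize(f["color"][y0:y1,x0:x1],None,fx=s,fy=s,interpolation=cv2.INTER_CUBIC)
E
python3 - <<'E'
from h import *
f=grab("top");a=crop(f,150,220,240,305,4);a=cv2.resize(a,(400,378))
b=crop(f,345,230,445,290,4)
c=cv2.vconcat([cv2.copyMakeBorder(crop(f,260,190,340,220,5),0,0,0,0,0),])
o=np.zeros((600,800,3),np.uint8);o[:378,:400]=a;o[:240,400:]=b;o[400:550,:400]=c
s=grab("side");d=crop(s,320,180,365,240,6);o[240:600,400:670]=d
cv2.imwrite("pics/c1.png",o)
for q in ([207,275],[183,237],[170,287]): print(w(f,q,12))
E
```

```text
[[474.52105247 276.07556212  12.        ]]
[[573.3633653  342.40223963  12.        ]]
[[442.34656309 372.94302233  12.        ]]
```

View pics/c1.png

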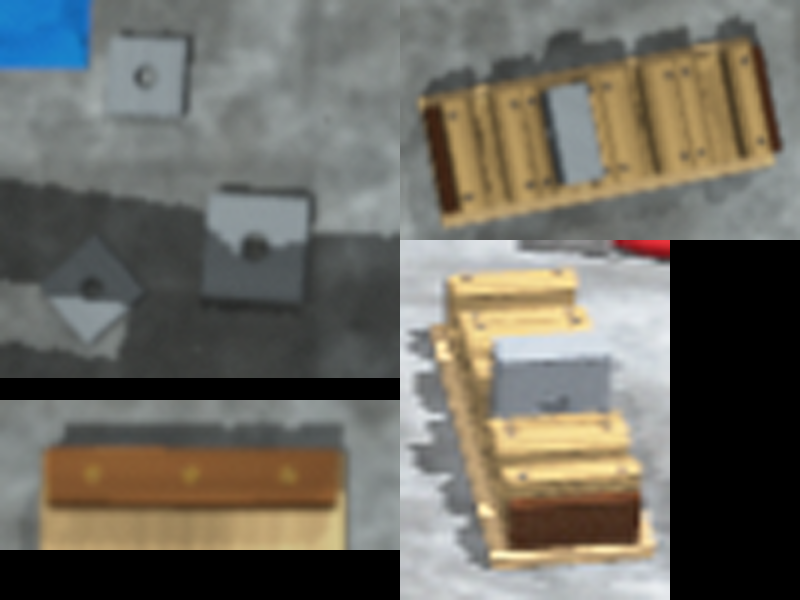

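```bash
python3 - <<'E'
from h import *
f=grab("top")
P=w(f,[[350,255],[434,240.5],[440,268],[355.5,286]],48);print(P.round(1))
c=P.mean(0);ax=((P[1]+P[2])-(P[0]+P[3]));ax/=np.linalg.norm(ax);print(c,np.degrees(np.arctan2(-ax[0],-ax[1])))  # rack y dir = -ax
y=-ax;x=np.array([y[1],-y[0],0]);print('x',x,'y',y)
# rectified, 3px/mm: u = -y (right), v=-x(down near)
rows=[]
for n in("top","side"):
    g=grab(n)
    U,V=np.meshgrid(np.arange(-125,125,1/3.2),np.arange(55,-55,-1/2.6))
    Q=c+U[...,None]*(-y)+V[...,None]*x
    m=pj(g,Q.reshape(-1,3)).reshape(U.shape+(2,)).astype(np.float32)
    im=cv2.remap(g["color"],m[...,0],m[...,1],cv2.INTER_CUBIC)
    for k in range(-120,121,10):cv2.line(im,(int((k+125)*3.2),0),(int((k+125)*3.2),12 if k%50==0 else 6),(0,0,255),1)
    rows.append(im[:286,:800])
cv2.imwrite("pics/c2.png",cv2.vconcat(rows))
E
```

```text
[[ 526.7  -92.6   48. ]
 [ 564.7 -306.5   48. ]
 [ 494.9 -320.8   48. ]
 [ 448.9 -106.4   48. ]]
[ 508.78813126 -206.57419676   48.        ] -11.084561449731737
x [0.9813445  0.19225755 0.        ] y [-0.19225755  0.9813445  -0.        ]
```

View pics/c2.png

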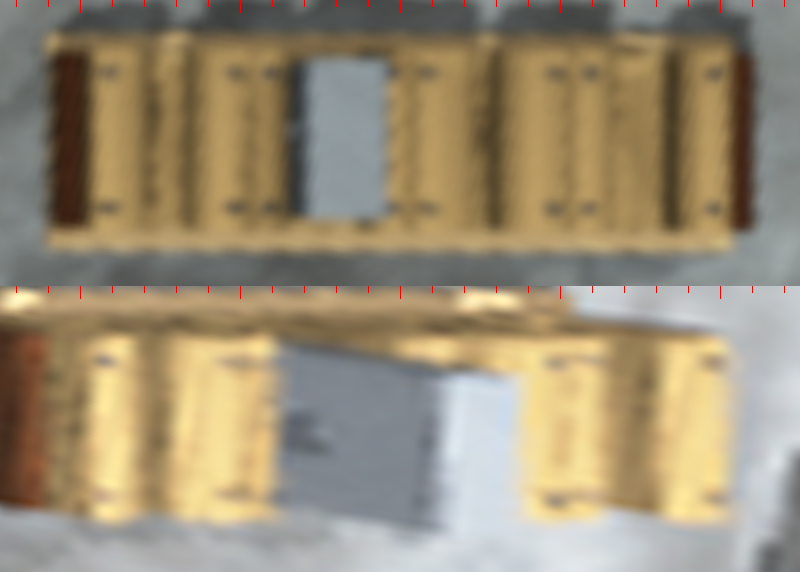

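From the rectified view the blocks are, left to right, 14 mm (dark slot walls at ±7 mm), 26 mm (full), 8 mm and 20 mm. The screw positions agree between the two cameras to within about 1 mm. Next I'll measure the hook and the packer.

```bash
python3 - <<'E'
from h import *
f=grab("top")
C=np.array([[207,193],[308,196],[306,301],[203,301]])/4.444+[150,220]
P=w(f,C,12);print(P.round(1),P.mean(0).round(1),[np.linalg.norm(P[i]-P[(i+1)%4]).round(1) for i in range(4)])
F=w(f,[[269.4,199.4],[328.4,199.4],[328,210],[269.6,210]],42);print(F.round(1))
print(w(f,[[267,367],[328,368]],12).round(1))
# rectified views: packer (z=12) and fence (z=42), 5px/mm..
s=grab("side");T=[]
for g,c,z in((f,(474,276),12),(s,(474,276),12),(f,(630,0),42),(s,(630,0),42)):
    U,V=np.meshgrid(np.arange(-100,100,.5) if z==42 else np.arange(-50,50,.25),np.arange(50,-25,-.25) if z==12 else np.arange(75,-75,-.5))
    Q=np.stack([c[0]+V,c[1]-U,0*U+z],-1)
    m=pj(g,Q.reshape(-1,3)).reshape(U.shape+(2,)).astype(np.float32)
    if z==12:
        U,V=np.meshgrid(np.arange(-50,50,.25),np.arange(37.5,-37.5,-.25));Q=np.stack([c[0]+V,c[1]-U,0*U+z],-1);m=pj(g,Q.reshape(-1,3)).reshape(U.shape+(2,)).astype(np.float32)
    T.append(cv2.remap(g["color"],m[...,0],m[...,1],cv2.INTER_CUBIC))
cv2.imwrite("pics/c3.png",cv2.vconcat([cv2.hconcat(T[:2]),cv2.hconcat(T[2:])]))
E
```

```text
[[504.4 304.3  12. ]
 [503.1 244.5  12. ]
 [441.9 244.3  12. ]
 [441.2 305.   12. ]] [472.6 274.5  12. ] [np.float64(59.8), np.float64(61.2), np.float64(60.7), np.float64(63.1)]
[[668.4 113.4  42. ]
 [669.3 -37.8  42. ]
 [641.8 -36.8  42. ]
 [641.  112.4  42. ]]
[[240.5 116.8  12. ]
 [239.1 -39.2  12. ]]
```

View pics/c3.png

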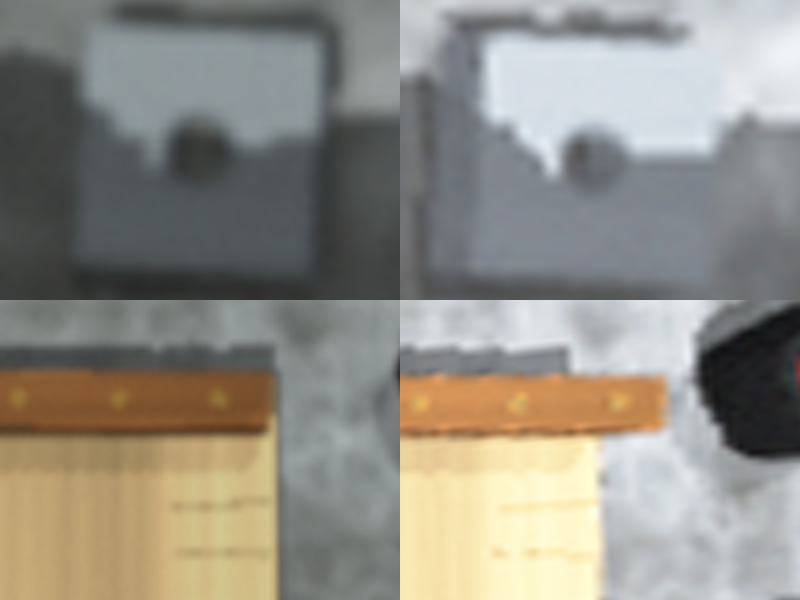

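The packer is at about (474.5, 276) with yaw about −2°. The fence's near face is at x≈640.5, centred on y≈38, with yaw about 0. The 14 mm slot is at about (496, −136.5) with yaw 11°. I'll write a move planner that tracks the commanded pose.

```bash
cat > plan.py <<'E'
# usage: plan.py X Y Z YAW | x y z yaw ...   from commanded pose given first
import sys,numpy as np
v=np.array(list(map(float,sys.argv[1:]))).reshape(-1,4);c=v[0]
a=np.radians(c[3]);R=np.array([[np.cos(a),np.sin(a),0],[np.sin(a),-np.cos(a),0],[0,0,-1]])
for t in v[1:]:
    print((R.T@(t[:3]-c[:3])/300).round(4).tolist(),round(-((t[3]-c[3]+180)%360-180)/360,4))
E
python3 plan.py 156.03 553.441 224.976 164.256  474.5 276 120 178  474.5 276 14 178
```

```text
[-1.2727, -0.6021, 0.3499] -0.0382
[-1.2727, -0.6021, 0.7033] -0.0382
```

Request:
step_arm:
  linear:
    - [-0.9,-0.426,0]
    - [-0.9,-0.426,0]
    - [-0.9,-0.426,0]
    - [-0.9,-0.426,0]
    - [-0.9,-0.426,0]
    - [-0.9,-0.426,0]
  turn: [0,0,0,0,0,0]
  fingers: -0.75
  force: 15

```text
time_s: 1.2
ee_pos: [383.3, 355.2, 225.0]
ee_rot: [180.0, 0.0, 164.0]
force: [-0.1, 0.0, -0.3]
gripper_width: 79.8
gripper_force: 0.0
```

Request:
step_arm:
  linear:
    - [-0.3727,-0.1761,0.35]
    - [-0.3727,-0.1761,0.35]
    - [-0.3727,-0.1761,0.35]
    - [-0.3727,-0.1761,0.35]
    - [-0.3727,-0.1761,0.35]
    - [-0.3727,-0.1761,0.35]
  turn: [-0.0382,-0.0382,-0.0382,-0.0382,-0.0382,-0.0382]

```text
time_s: 1.95
ee_pos: [474.2, 277.4, 121.2]
ee_rot: [179.9, 0.1, 178.1]
force: [-0.3, 0.5, -0.1]
gripper_width: 79.9
gripper_force: 0.0
```

Request:
step_arm:
  linear:
    - [0,0,0.2]
    - [0,0,0.3]
    - [0,0,0.34]
    - [0,0,0.3533]
    - [0,0,0.3533]
    - [0,0,0.3533]
  turn: [0,0,0,0,0,0]

```text
time_s: 2.7
ee_pos: [475.3, 276.5, 15.2]
ee_rot: [179.9, 0.1, 178.0]
force: [-0.2, -0.4, 0.1]
gripper_width: 79.6
gripper_force: 0.0
```

Request:
step_arm:
  linear:
    - [0,0,0]
    - [0,0,0]
    - [0,0,0]
    - [0,0,0]
    - [0,0,0]
    - [0,0,0]
  turn: [0,0,0,0,0,0]
  fingers: 0.6
  force: 20

```text
time_s: 3.45
ee_pos: [474.8, 276.4, 14.3]
ee_rot: [180.0, 0.0, 178.0]
force: [-1.0, 2.3, 5.5]
gripper_width: 60.0
gripper_force: 19.9
```

```bash
python3 plan.py 474.5 276 14 178  474.5 276 110 178  619 38 110 180  
```

```text
[0.0, 0.0, -0.32] -0.0
[-0.5091, -0.776, -0.32] -0.0056
```

Request:
step_arm:
  linear:
    - [0,0,-0.15]
    - [0,0,-0.32]
    - [0,0,-0.32]
    - [-0.25,-0.39,-0.32]
    - [-0.5091,-0.776,-0.32]
    - [-0.5091,-0.776,-0.32]
    - [-0.5091,-0.776,-0.32]
    - [-0.5091,-0.776,-0.32]
    - [-0.5091,-0.776,-0.32]
    - [-0.5091,-0.776,-0.32]
  turn: [0,0,0,-0.0056,-0.0056,-0.0056,-0.0056,-0.0056,-0.0056,-0.0056]

```text
time_s: 4.7
ee_pos: [617.3, 38.2, 107.7]
ee_rot: [180.0, -0.3, -180.0]
force: [0.0, 1.0, -3.8]
gripper_width: 59.8
gripper_force: 19.9
```

```bash
python3 - <<'E'
from h import *
print(env.state()["ee_pos"],env.state()["gripper_width"])
s=grab("side");f=grab("top")
a=cv2.resize(s["color"][180:300,230:350],(480,480));b=cv2.resize(f["color"][180:255,255:335],(320,300))
o=np.zeros((480,800,3),np.uint8);o[:,:480]=a;o[:300,480:]=b;cv2.imwrite("pics/c4.png",o)
E
```

```text
[617.26493843  38.22995094 107.71240567] 59.78814085498109
```

View pics/c4.png

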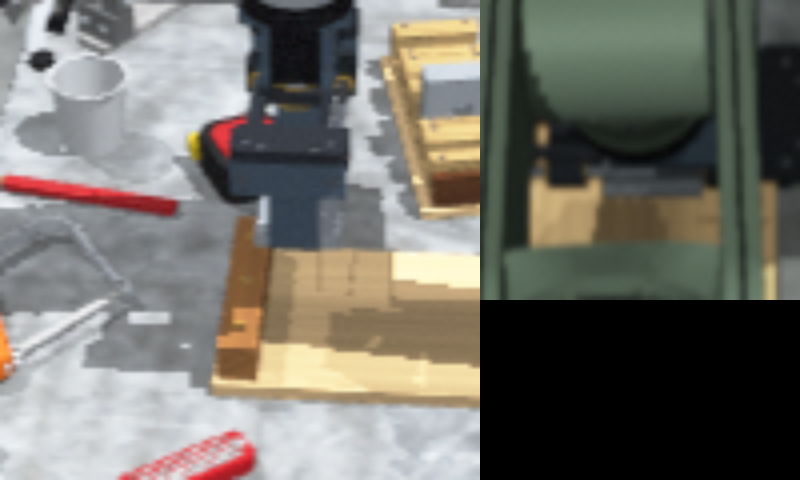

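The side view shows the packer held roughly level above the board, just in front of the fence. I'll lower it onto the fence so it tilts.

Request:
step_arm:
  linear:
    - [-0.0133,0,0.08]
    - [-0.0133,0,0.15]
    - [-0.0133,0,0.1667]
    - [-0.0133,0,0.1767]
    - [-0.0133,0,0.1833]
    - [-0.0133,0,0.19]
    - [-0.0133,0,0.19]
  turn: [0,0,0,0,0,0,0]

```text
time_s: 5.68
ee_pos: [623.5, 38.3, 55.3]
ee_rot: [180.0, 0.1, -180.0]
force: [-2.8, 1.3, 6.0]
gripper_width: 60.2
gripper_force: 20.0
```

Request:
step_arm:
  linear:
    - [0,0,0.0067]
    - [0,0,0.0133]
    - [0,0,0.02]
    - [0,0,0.02]
  turn: [0,0,0,0]

```text
time_s: 6.18
ee_pos: [623.0, 38.3, 50.8]
ee_rot: [180.0, 0.1, -180.0]
force: [-7.1, 1.0, 15.0]
gripper_width: 60.1
gripper_force: 25.1
```

Request:
step_arm:
  linear:
    - [0.0033,0,0]
    - [0.0033,0,0.0067]
    - [0.0033,0,0.0133]
    - [0.0033,0,0.0133]
  turn: [0,0,0,0]
  force: 10

```text
time_s: 6.68
ee_pos: [622.4, 38.2, 43.3]
ee_rot: [180.0, 0.1, -180.0]
force: [-1.7, 0.9, 3.3]
gripper_width: 60.1
gripper_force: 10.4
```

```bash
python3 - <<'E'
from h import *
s=grab("side")
cv2.imwrite("pics/c5.png",crop(s,260,200,340,265,8))
print(env.state()["ee_pos"],env.state()["force"])
E
```

```text
[622.43838876  38.17111659  43.2061872 ] [-1.7538692   0.7006007   3.30069125]
```

View pics/c5.png

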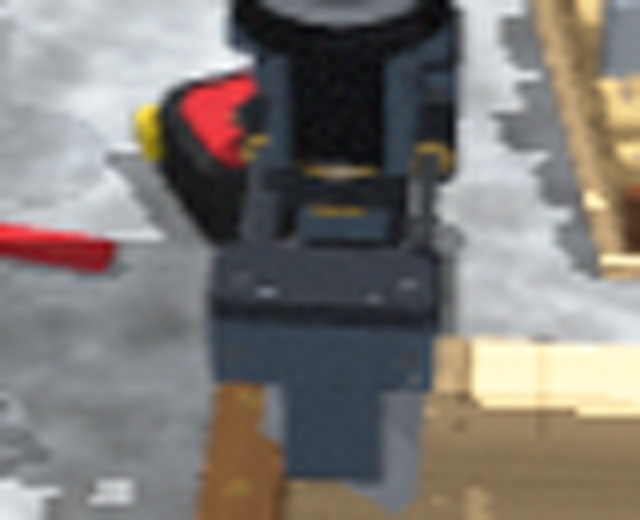

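The side view shows the packer tilted in the grip, with its far edge up on the fence at (270,410) and its near edge down at (400,500). I'll lower slightly more with a lighter grip, then release.

Request:
step_arm:
  linear:
    - [0,0,0.005]
    - [0,0,0.01]
    - [0,0,0.01]
    - [0,0,0.01]
  turn: [0,0,0,0]
  force: 4

```text
time_s: 7.22
ee_pos: [622.5, 38.1, 40.4]
ee_rot: [180.0, 0.0, -180.0]
force: [-2.0, 1.4, 5.7]
gripper_width: 59.8
gripper_force: 5.0
```

Request:
step_arm:
  linear:
    - [0,0,0]
    - [0,0,0]
    - [0,0,0]
    - [0,0,0]
  turn: [0,0,0,0]
  fingers: -0.6

```text
time_s: 7.72
ee_pos: [622.1, 37.9, 39.8]
ee_rot: [-180.0, 0.0, -180.0]
force: [0.2, 0.3, 0.7]
gripper_width: 72.5
gripper_force: 0.0
```

Request:
step_arm:
  linear:
    - [0,0,-0.1]
    - [0,0,-0.25]
    - [0,0,-0.25]
    - [0.4,0,-0.25]
    - [0.4,0,-0.25]
    - [0.4,0,-0.25]
    - [0.4,0,-0.25]
  turn: [0,0,0,0,0,0,0]

```text
time_s: 8.6
ee_pos: [502.6, 38.0, 115.0]
ee_rot: [180.0, 0.1, -180.0]
force: [0.7, -0.1, -0.5]
gripper_width: 73.5
gripper_force: 0.0
```

```bash
python3 - <<'E'
from h import *
s=grab("side");f=grab("top")
o=cv2.hconcat([cv2.resize(s["color"][210:285,270:345],(400,400),interpolation=2),cv2.resize(f["color"][185:260,262:337],(400,400),interpolation=2)])
cv2.imwrite("pics/c6.png",o)
print(env.state()["ee_pos"])
E
```

```text
[503.57093063  37.99796208 115.0072943 ]
```

View pics/c6.png

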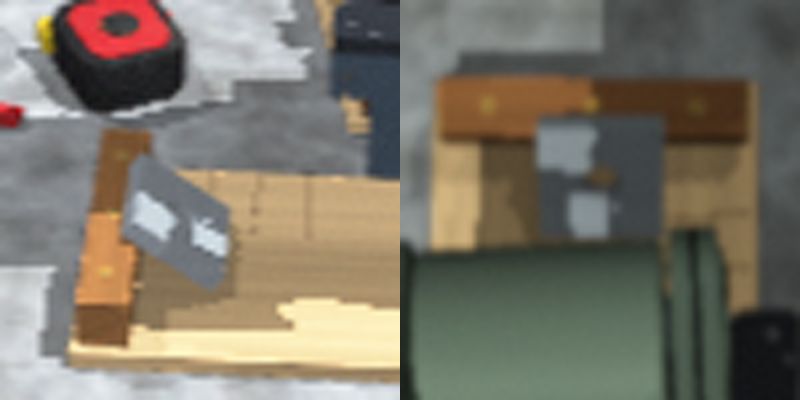

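It's leaning on the fence at about 40°: foot on the board, upper face on the fence corner, centred on the hook. Now I'll push the foot in with closed fingers.

Request:
step_arm:
  linear:
    - [0.05,0,0.1]
    - [0.05,0,0.2]
    - [0.05,0,0.28]
    - [0.05,0,0.297]
    - [0.05,0,0.297]
    - [-0.1,0,0.297]
    - [-0.2,0,0.297]
    - [-0.22,0,0.297]
    - [-0.22,0,0.297]
  turn: [0,0,0,0,0,0,0,0,0]
  fingers: 1
  force: 20

```text
time_s: 9.82
ee_pos: [567.6, 38.0, 26.2]
ee_rot: [180.0, -0.0, -180.0]
force: [-1.0, 0.2, 0.5]
gripper_width: 0.1
gripper_force: 0.0
```

Request:
step_arm:
  linear:
    - [-0.013,0,0]
    - [-0.026,0,0]
    - [-0.039,0,0]
    - [-0.052,0,0]
    - [-0.065,0,0]
    - [-0.078,0,0]
    - [-0.09,0,0]
    - [-0.1,0,0]
    - [-0.11,0,0]
    - [-0.11,0,0]
  turn: [0,0,0,0,0,0,0,0,0,0]

```text
time_s: 11.08
ee_pos: [601.9, 38.1, 26.1]
ee_rot: [180.0, 0.1, -180.0]
force: [-2.2, -0.5, -0.6]
gripper_width: 0.3
gripper_force: 0.8
```

Request:
step_arm:
  linear:
    - [-0.0067,0,0]
    - [-0.0133,0,0]
    - [-0.02,0,0]
    - [-0.0267,0,0]
    - [-0.0333,0,0]
    - [-0.0333,0,0]
  turn: [0,0,0,0,0,0]

```text
time_s: 11.82
ee_pos: [610.5, 38.0, 26.1]
ee_rot: [180.0, -0.1, -180.0]
force: [-3.8, -0.9, 2.8]
gripper_width: 0.3
gripper_force: 2.3
```

Request:
step_arm:
  linear:
    - [-0.0033,0,0]
    - [-0.0067,0,0]
    - [-0.0067,0,0]
  turn: [0,0,0]

```text
time_s: 12.2
ee_pos: [610.4, 38.0, 26.2]
ee_rot: [180.0, -0.3, -180.0]
force: [-9.5, 0.3, 7.6]
gripper_width: 0.5
gripper_force: 4.9
```

Request:
step_arm:
  linear:
    - [-0.0067,0,0]
    - [-0.01,0,0]
    - [-0.01,0,0]
    - [-0.01,0,0]
  turn: [0,0,0,0]

```text
time_s: 12.7
ee_pos: [610.4, 38.0, 25.9]
ee_rot: [-180.0, -0.7, -180.0]
force: [-15.6, 0.1, 10.9]
gripper_width: 0.4
gripper_force: 8.0
```

Request:
step_arm:
  linear:
    - [0.02,0,0]
    - [0.1,0,0]
    - [0.3,0,-0.2]
    - [0.35,0,-0.35]
    - [0.35,0,-0.35]
    - [0.35,0,-0.35]
    - [0.35,0,-0.35]
  turn: [0,0,0,0,0,0,0]

```text
time_s: 13.58
ee_pos: [511.4, 37.9, 129.7]
ee_rot: [180.0, -0.1, -180.0]
force: [-0.0, 0.5, 0.7]
gripper_width: 0.2
gripper_force: 0.0
```

```bash
python3 - <<'E'
from h import *
s=grab("side");f=grab("top")
o=cv2.hconcat([cv2.resize(s["color"][200:275,260:335],(400,400),interpolation=2),cv2.resize(f["color"][175:250,262:337],(400,400),interpolation=2)])
cv2.imwrite("pics/c7.png",o)
print(env.state()["ee_pos"])
# expected projections of the standing packer's corners
X=639.5
for n,g,(cx,cy,ox) in(("side",s,(260,200,0)),("top",f,(262,175,400))):
    P=[[x,y,z] for z in(12,72) for x in(X-12,X) for y in(8,68)]
    print(n,((pj(g,P)-[cx,cy])*400/75+[ox,0]).round(0).tolist())
E
```

```text
[511.10331195  37.92276723 129.41026511]
side [[219.0, 270.0], [210.0, 341.0], [197.0, 269.0], [188.0, 340.0], [219.0, 184.0], [210.0, 254.0], [197.0, 183.0], [187.0, 253.0]]
top [[659.0, 225.0], [537.0, 224.0], [659.0, 200.0], [537.0, 200.0], [657.0, 206.0], [528.0, 206.0], [657.0, 181.0], [529.0, 180.0]]
```

View pics/c7.png

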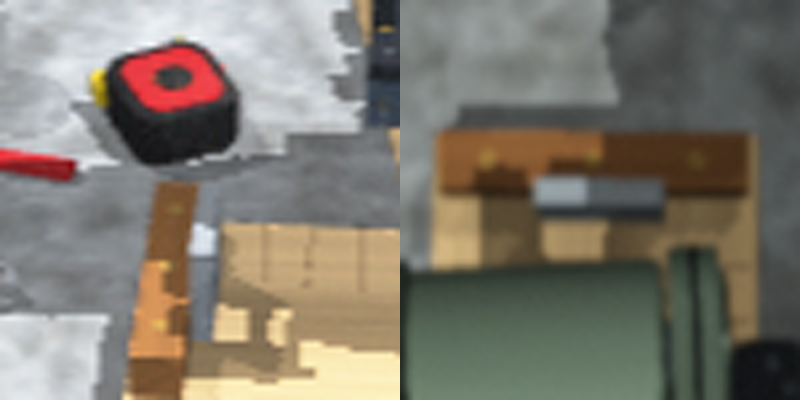

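The packer stands upright against the fence. The top view puts its top edge at cols 535–663, rows 178–207, which matches the prediction with y centre ≈ 35. Next I'll grasp it by its faces.

```bash
python3 plan.py 511 38 130.9 180  633 35 130.9 90;  python3 plan.py 633 35 57 90  633 35 140 90   496.2 -136.5 140 11
```

```text
[-0.4067, -0.01, 0.0] 0.25
[0.0, 0.0, -0.2767] -0.0
[-0.5717, -0.456, -0.2767] 0.2194
```

Request:
step_arm:
  linear:
    - [-0.4067,-0.01,0]
    - [-0.4067,-0.01,0]
    - [-0.4067,-0.01,0]
    - [-0.4067,-0.01,0]
    - [-0.4067,-0.01,0]
    - [-0.4067,-0.01,0]
    - [-0.4067,-0.01,0]
    - [-0.4067,-0.01,0]
    - [-0.4067,-0.01,0]
    - [-0.4067,-0.01,0]
    - [-0.4067,-0.01,0]
  turn: [0.25,0.25,0.25,0.25,0.25,0.25,0.25,0.25,0.25,0.25,0.25]
  fingers: -0.3

```text
time_s: 15.05
ee_pos: [633.0, 35.0, 130.1]
ee_rot: [-179.9, -0.0, 90.1]
force: [0.4, -0.1, -1.0]
gripper_width: 59.2
gripper_force: 0.0
```

Request:
step_arm:
  linear:
    - [0,0,0.1]
    - [0,0,0.2]
    - [0,0,0.2463]
    - [0,0,0.2463]
    - [0,0,0.2463]
  turn: [0,0,0,0,0]

```text
time_s: 15.68
ee_pos: [634.0, 35.1, 58.1]
ee_rot: [179.9, -0.0, 90.0]
force: [0.2, -0.7, -0.3]
gripper_width: 59.4
gripper_force: 0.0
```

Request:
step_arm:
  linear:
    - [0,0,0]
    - [0,0,0]
    - [0,0,0]
    - [0,0,0]
    - [0,0,0]
    - [0,0,0]
    - [0,0,0]
  turn: [0,0,0,0,0,0,0]
  fingers: 1
  force: 25

```text
time_s: 16.55
ee_pos: [633.1, 35.0, 57.0]
ee_rot: [180.0, -0.0, 90.0]
force: [-0.0, 1.0, 0.3]
gripper_width: 12.0
gripper_force: 25.0
```

Request:
step_arm:
  linear:
    - [0,0,-0.05]
    - [0,0,-0.15]
    - [0,0,-0.2767]
    - [0,0,-0.2767]
    - [0,0,-0.2767]
  turn: [0,0,0,0,0]

```text
time_s: 17.18
ee_pos: [632.0, 35.0, 139.0]
ee_rot: [-179.9, 0.0, 90.0]
force: [0.7, 0.5, -3.5]
gripper_width: 12.1
gripper_force: 25.0
```

```bash
python3 plan.py 633 35 140 90   496.2 -136.5 140 11 496.2 -136.5 100 11
```

```text
[-0.5717, -0.456, 0.0] 0.2194
[-0.5717, -0.456, 0.1333] 0.2194
```

Request:
step_arm:
  linear:
    - [-0.5717,-0.456,0]
    - [-0.5717,-0.456,0]
    - [-0.5717,-0.456,0]
    - [-0.5717,-0.456,0]
    - [-0.5717,-0.456,0]
    - [-0.5717,-0.456,0]
    - [-0.5717,-0.456,0]
    - [-0.5717,-0.456,0]
    - [-0.5717,-0.456,0]
    - [-0.5717,-0.456,0]
    - [-0.5717,-0.456,0.1]
  turn: [0.2194,0.2194,0.2194,0.2194,0.2194,0.2194,0.2194,0.2194,0.2194,0.2194,0.2194]

```text
time_s: 18.55
ee_pos: [498.2, -137.1, 111.2]
ee_rot: [179.9, -0.3, 11.1]
force: [1.0, 0.2, -4.5]
gripper_width: 11.7
gripper_force: 25.0
```

Request:
step_arm:
  linear:
    - [0,0,0.02]
    - [0,0,0.03]
    - [0,0,0.03]
    - [0,0,0.03]
  turn: [0,0,0,0]

```text
time_s: 19.05
ee_pos: [496.9, -136.7, 101.7]
ee_rot: [180.0, -0.1, 11.0]
force: [0.8, -0.6, -3.6]
gripper_width: 11.7
gripper_force: 25.0
```

```bash
python3 - <<'E'
from h import *
st=env.state();p=st["ee_pos"];print(p,st["ee_rot"])
s=grab("side");f=grab("top")
a=crop(s,310,165,370,245,5);b=crop(f,345,230,445,300,5)
o=np.zeros((500,800,3),np.uint8);o[:400,:300]=a;o[:350,300:]=b
# overlay: slot 14mm mouth centre line (z=48, ±11 across, ±35 along) in red; expected held packer outline bottom in green (side view)
X=np.array([.9813,.1923,0]);Y=np.array([-.1923,.9813,0]);c=np.array([496.2,-136.5,0])
def d(pts,cl):
  q=((pj(s,pts)-[310,165])*5).astype(int);cv2.polylines(o,[q.reshape(-1,1,2)],True,cl,1)
R=lambda c,z,l,w_:[c+X*i*l+Y*j*w_+np.array([0,0,z]) for i,j in((-1,-1),(1,-1),(1,1),(-1,1))]
d(R(c,48,35,7),(0,0,255))
pc=np.array([p[0],p[1],0]);d([pc+Y*6+X*i*30+np.array([0,0,p[2]-45+z]) for i,z in((-1,0),(1,0),(1,60),(-1,60))],(0,255,0))
cv2.imwrite("pics/c8.png",o)
E
```

```text
[ 496.85900014 -136.68614767  101.68663052] [ 1.79965015e+02 -8.09420876e-02  1.10422933e+01]
```

View pics/c8.png

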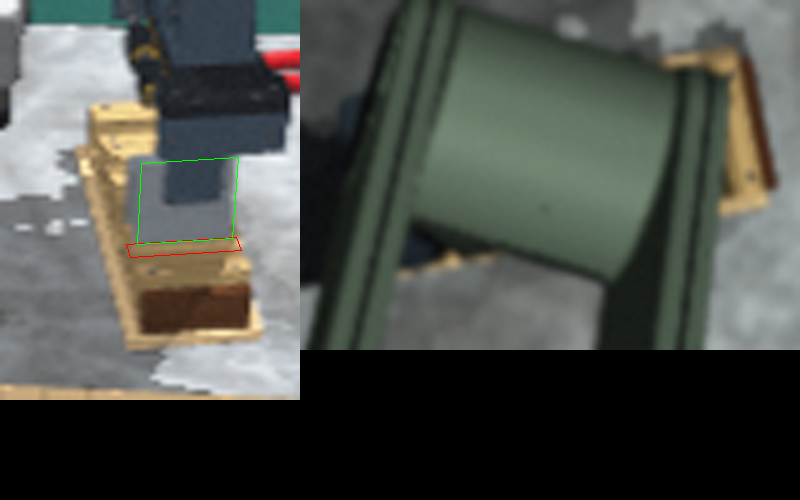

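The packer hangs above the first block with its bottom edge at row ≈243, in line with the predicted slot outline. The prediction and image agree to within about 2 mm. I'll lower it gently and watch the force.

Request:
step_arm:
  linear:
    - [0,0,0.01]
    - [0,0,0.02]
    - [0,0,0.0267]
    - [0,0,0.0333]
    - [0,0,0.04]
    - [0,0,0.0467]
    - [0,0,0.0467]
  turn: [0,0,0,0,0,0,0]

```text
time_s: 20.02
ee_pos: [496.5, -135.7, 88.9]
ee_rot: [-179.9, -0.1, 11.0]
force: [-3.7, 4.7, 12.4]
gripper_width: 12.2
gripper_force: 25.0
```

Request:
step_arm:
  linear:
    - [0,-0.003,0]
    - [0,-0.005,0]
    - [0,-0.005,0.005]
    - [0,-0.005,0.01]
    - [0,-0.005,0.01]
  turn: [0,0,0,0,0]

```text
time_s: 20.65
ee_pos: [495.8, -135.1, 83.4]
ee_rot: [-180.0, 0.1, 11.0]
force: [0.5, 0.7, -3.1]
gripper_width: 11.9
gripper_force: 25.0
```

Request:
step_arm:
  linear:
    - [0,0,0.01]
    - [0,0,0.02]
    - [0,0,0.03]
    - [0,0,0.04]
    - [0,0,0.05]
    - [0,0,0.0567]
    - [0,0,0.06]
    - [0,0,0.06]
  turn: [0,0,0,0,0,0,0,0]

```text
time_s: 21.65
ee_pos: [496.1, -135.1, 65.9]
ee_rot: [-180.0, -0.0, 11.0]
force: [0.4, -0.6, -3.5]
gripper_width: 12.1
gripper_force: 25.0
```

Request:
step_arm:
  linear:
    - [0,0,0.0033]
    - [0,0,0.0067]
    - [0,0,0.0067]
  turn: [0,0,0]

```text
time_s: 22.02
ee_pos: [496.2, -135.1, 65.0]
ee_rot: [180.0, -0.0, 11.0]
force: [-1.8, -0.9, 5.4]
gripper_width: 12.0
gripper_force: 25.0
```

It's seated: contact came at exactly TCP 65. I'll release and retreat.

Request:
step_arm:
  linear:
    - [0,0,-0.0033]
    - [0,0,-0.0033]
    - [0,0,-0.0033]
    - [0,0,-0.0033]
  turn: [0,0,0,0]
  fingers: 0.35

```text
time_s: 22.52
ee_pos: [496.1, -135.1, 64.9]
ee_rot: [-180.0, -0.0, 11.0]
force: [-0.7, -0.0, -0.4]
gripper_width: 29.4
gripper_force: 0.0
```

Request:
step_arm:
  linear:
    - [0,0,-0.05]
    - [0,0,-0.2]
    - [0,0,-0.4]
    - [0,0,-0.4]
    - [0.3,-0.8,-0.4]
    - [0.3,-0.8,-0.4]
    - [0.3,-0.8,-0.4]
    - [0.3,-0.8,-0.4]
    - [0.3,-0.8,-0.4]
  turn: [0,0,0,0,0,0,0,0,0]

```text
time_s: 23.65
ee_pos: [538.3, 121.2, 184.5]
ee_rot: [-180.0, 0.0, 11.3]
force: [0.1, 0.3, -0.0]
gripper_width: 29.6
gripper_force: 0.0
```

```bash
python3 - <<'E'
from h import *
print(env.state()["ee_pos"])
s=grab("side");f=grab("top")
o=np.zeros((500,800,3),np.uint8);o[:500,:300]=crop(s,315,165,375,265,5);o[:350,300:]=crop(f,345,230,445,300,5)
X=np.array([.9813,.1923,0]);Y=np.array([-.1923,.9813,0]);c=np.array([496.2-.3,-135.1,80.])
for g,a,b,ox in((s,315,165,0),(f,345,230,300)):
    q=((pj(g,[c+X*i*30+Y*j*6 for i,j in((-1,-1),(1,-1),(1,1),(-1,1))])-[a,b])*5+[ox,0]);print(q.round())
cv2.imwrite("pics/c9.png",o)
E
```

```text
[538.27549514 121.24009378 184.46476637]
[[208. 198.]
 [112. 204.]
 [115. 215.]
 [212. 209.]]
[[440. 242.]
 [416. 122.]
 [392. 126.]
 [416. 247.]]
```

View pics/c9.png

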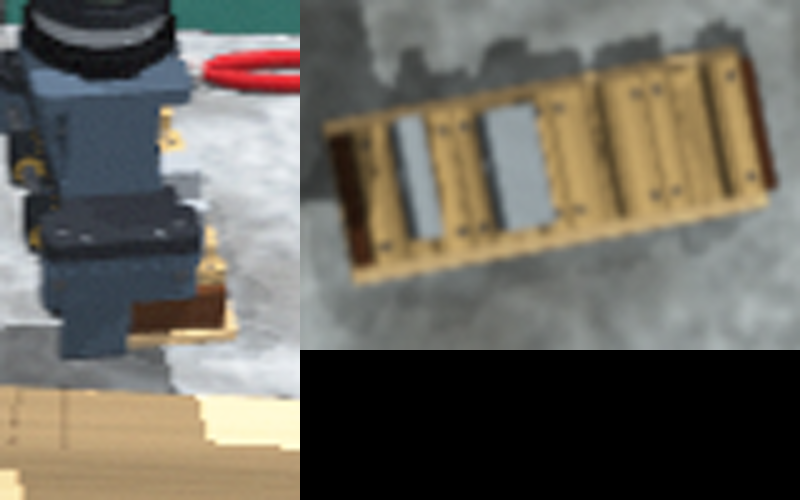

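The packer sits in the first slot with its top face at about (396–440, 113–241). I'll check how well it's centred along the slot numerically.

```bash
python3 - <<'E'
from h import *
f=grab("top")
X=np.array([.9813,.1923,0]);Y=np.array([-.1923,.9813,0]);c=np.array([496.2,-136.5,0])
def prof(z,v0,v1):
    u=np.arange(-50,50,.5);v=np.linspace(v0,v1,9)
    Q=c+u[:,None,None]*X+v[None,:,None]*Y+np.array([0,0,z])
    m=pj(f,Q.reshape(-1,3)).reshape(len(u),len(v),2).astype(np.float32)
    return u,cv2.remap(f["color"],m[...,0],m[...,1],cv2.INTER_LINEAR).astype(float).mean(1)
for nm,z,a,b in(("packer",80,-2,4),("p26",80,-55,-44),("landL",48,16,21),("landR",48,-20,-15)):
    u,p=prof(z,a,b);k=(p[:,2]-p[:,0])  # red minus blue: wood high, steel ~0
    print(nm,[(int(x),int(y)) for x,y in zip(u[::6],k[::6])])
    print('  B',[int(y) for y in p[::6,0]])
E
```

```text
packer [(-50, -1), (-47, -2), (-44, 8), (-41, 45), (-38, 73), (-35, 74), (-32, 72), (-29, 59), (-26, 23), (-23, -9), (-20, -14), (-17, -14), (-14, -14), (-11, -14), (-8, -14), (-5, -14), (-2, -14), (1, -14), (4, -14), (7, -14), (10, -14), (13, -13), (16, -14), (19, -13), (22, -14), (25, -14), (28, -14), (31, -10), (34, 9), (37, 40), (40, 28), (43, 3), (46, -1), (49, -2)]
  B [105, 113, 120, 121, 117, 105, 85, 85, 123, 159, 166, 165, 165, 165, 166, 165, 165, 165, 166, 165, 165, 164, 166, 166, 165, 164, 166, 162, 135, 88, 70, 68, 71, 77]
p26 [(-50, 0), (-47, 0), (-44, 13), (-41, 51), (-38, 74), (-35, 73), (-32, 52), (-29, 10), (-26, -13), (-23, -15), (-20, -14), (-17, -14), (-14, -14), (-11, -15), (-8, -15), (-5, -15), (-2, -15), (1, -15), (4, -15), (7, -14), (10, -15), (13, -14), (16, -14), (19, -14), (22, -14), (25, -14), (28, -6), (31, 23), (34, 50), (37, 46), (40, 19), (43, -1), (46, -3), (49, -3)]
  B [98, 99, 101, 112, 116, 106, 109, 143, 165, 166, 166, 165, 166, 166, 165, 166, 167, 168, 168, 167, 167, 165, 163, 162, 163, 163, 148, 101, 72, 75, 80, 85, 86, 83]
landL [(-50, -1), (
[... 292 characters left out ...]
, 54), (40, 39), (43, 10), (46, -1), (49, -3)]
  B [100, 108, 116, 119, 115, 104, 93, 84, 77, 85, 92, 91, 90, 91, 89, 84, 74, 65, 61, 57, 53, 51, 49, 51, 53, 54, 54, 57, 63, 72, 75, 77, 81, 83]
landR [(-50, -3), (-47, -2), (-44, 14), (-41, 54), (-38, 76), (-35, 82), (-32, 86), (-29, 76), (-26, 57), (-23, 72), (-20, 86), (-17, 87), (-14, 86), (-11, 86), (-8, 87), (-5, 85), (-2, 84), (1, 85), (4, 86), (7, 84), (10, 83), (13, 84), (16, 85), (19, 84), (22, 75), (25, 59), (28, 62), (31, 77), (34, 76), (37, 61), (40, 41), (43, 11), (46, -1), (49, 0)]
  B [113, 113, 110, 113, 115, 110, 104, 95, 88, 94, 100, 101, 99, 98, 98, 96, 96, 97, 97, 96, 96, 97, 96, 95, 91, 82, 82, 89, 88, 80, 73, 67, 68, 68]
```

It's 3.5 mm off centre toward +x. The neighbouring packer and the screws both read 0, so I'll regrip and shift it back.

Request:
step_arm:
  linear:
    - [-0.3,0.8,0]
    - [-0.3,0.8,0]
    - [-0.3,0.8,0]
    - [-0.3,0.8,0]
    - [-0.3,0.8,0]
    - [-0.3,0.8,0]
    - [-0.3,0.8,0]
    - [-0.3,0.8,0.2]
    - [-0.3,0.8,0.3]
    - [-0.3,0.8,0.4]
    - [-0.3,0.8,0.4]
    - [-0.3,0.8,0.4]
  turn: [0,0,0,0,0,0,0,0,0,0,0,0]

```text
time_s: 25.3
ee_pos: [497.0, -134.5, 65.9]
ee_rot: [180.0, -0.1, 11.1]
force: [-0.3, 0.3, 0.0]
gripper_width: 29.9
gripper_force: 0.0
```

Request:
step_arm:
  linear:
    - [0,0,0]
    - [0,0,0]
    - [0,0,0]
    - [0,0,0]
    - [0,0,0]
    - [0,0,-0.005]
    - [0,0,-0.005]
    - [-0.006,0,-0.005]
    - [-0.012,0,-0.005]
    - [-0.012,0,-0.005]
    - [-0.012,0,-0.005]
    - [-0.012,0,0]
    - [-0.012,0,0.003]
    - [-0.012,0,0.003]
  turn: [0,0,0,0,0,0,0,0,0,0,0,0,0,0]
  fingers: 1
  force: 25

```text
time_s: 27.05
ee_pos: [492.6, -135.8, 65.9]
ee_rot: [180.0, -0.0, 11.0]
force: [-4.6, 0.8, 11.0]
gripper_width: 11.9
gripper_force: 25.0
```

Seated again, with a contact force of 11 N. I'll release and retreat clear.

Request:
step_arm:
  linear:
    - [0,0,-0.005]
    - [0,0,-0.005]
    - [0,0,-0.005]
    - [0,0,-0.005]
  turn: [0,0,0,0]
  fingers: 0.35

```text
time_s: 27.55
ee_pos: [492.5, -135.7, 65.4]
ee_rot: [-180.0, 0.0, 11.0]
force: [-0.2, 0.3, -0.5]
gripper_width: 29.4
gripper_force: 0.0
```

Request:
step_arm:
  linear:
    - [0,0,-0.05]
    - [0,0,-0.2]
    - [0,0,-0.4]
    - [0,0,-0.4]
    - [-0.2,-0.9,-0.5]
    - [-0.2,-0.9,-0.5]
    - [-0.2,-0.9,-0.5]
    - [-0.2,-0.9,-0.5]
    - [-0.2,-0.9,-0.5]
    - [-0.2,-0.9,-0.5]
    - [-0.2,-0.9,-0.5]
    - [-0.2,-0.9,-0.5]
  turn: [0,0,0,0,0,0,0,0,0,0,0,0]

```text
time_s: 29.05
ee_pos: [382.2, 116.8, 215.3]
ee_rot: [180.0, 0.0, 10.9]
force: [0.1, -0.1, 0.9]
gripper_width: 29.7
gripper_force: 0.0
```

```bash
python3 - <<'E'
from h import *
f=grab("top");s=grab("side")
X=np.array([.9813,.1923,0]);Y=np.array([-.1923,.9813,0]);c=np.array([496.2,-136.5,0])
u=np.arange(-50,50,.5)
for z in(80,82):
  for a,b in((-2,4),(-55,-44)):
    v=np.linspace(a,b,9);Q=c+u[:,None,None]*X+v[None,:,None]*Y+np.array([0,0,z])
    m=pj(f,Q.reshape(-1,3)).reshape(len(u),9,2).astype(np.float32);p=cv2.remap(f["color"],m[...,0],m[...,1],1).astype(float).mean(1)
    k=u[(p[:,2]-p[:,0]<15)&(p[:,0]>125)];k=k[abs(k)<38];print(z,k.min(),k.max(),k.mean())
o=np.zeros((500,800,3),np.uint8);o[:500,:300]=crop(s,315,165,375,265,5);o[:350,300:]=crop(f,345,230,445,300,5);cv2.imwrite("pics/c10.png",o)
print(env.state()["time_s"])
E
```

```text
80 -29.0 29.5 0.25
80 -29.0 29.0 0.0
82 -29.0 29.5 0.25
82 -29.0 29.0 0.0
29.15
```

View pics/c10.png

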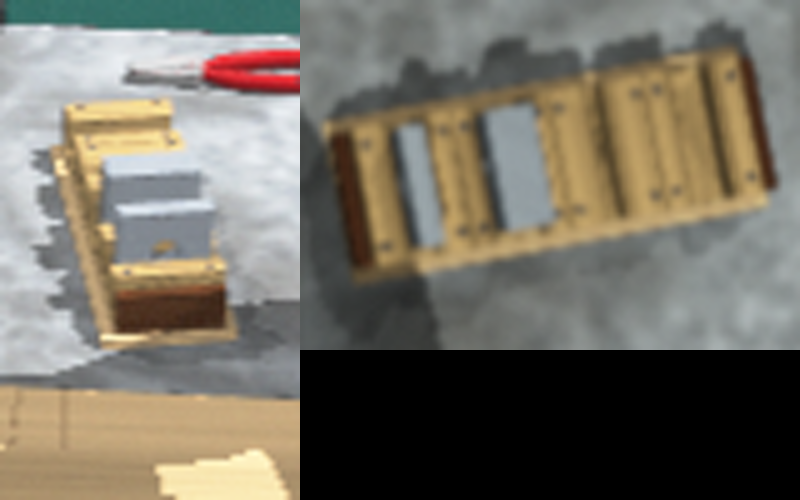

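The packer is seated in the 14 mm slot at side-view (165,230), upright, level and centred to within 0.3 mm. The robot is clear of everything.

```bash
python3 -c "
from workcell import env
print(env.job_done())"
```

```text
the job is handed in; nothing more can be done
None
```

The job is handed in: the 60 mm packer was stood on edge against the fence and let go, then put in the 14 mm slot, on the slot floor and within about 0.3 mm of the middle, with the arm clear at about 29 s of the 64 s allowed.

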